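# Vent the glaze pressure pot

## Task

Vent the glaze pot on the patisserie counter: unscrew the small knurled lock nut on its lid valve (counter-clockwise seen from above) until it stops at the top of its thread, then press the freed valve pin gently fully home and hold it down for two seconds. Let the pin spring back up, leave the nut unscrewed and clear of the hand, and leave the cake, bowl and jar alone.

Things in the scene. Friction and masses are not known exactly. Their poses are not given: they have to be found in the camera images.
- pot: Steel glaze pot bolted to the worktop (cannot move): foot 150 mm across, wall 124 mm, flat lid 134 mm across, its top at z = 120 mm. Origin: centre of its underside. At 30 mm along its +x stands the brass valve: base 22 mm across, 8 mm high, then a stem 10 mm across up to 30 mm above the lid. At 38 mm along -x a brass hose elbow, 18 mm high, pointing to -x; not used.
- nut_mid (a point): Centre of the round knurled brass lock nut: 14 mm across, 12 mm high, axis vertical, can be gripped from any side. Screwed down, its underside rests on the stem end, 30 mm above the lid (centre 36 mm above the lid); unscrewing it climbs the pin by 1 mm per rad, 4.2 mm in all. The pin tip stands out through its top.
- nut (a joint): Turn of the lock nut, rad: 0 screwed down on the stem, growing counter-clockwise seen from above, 4.2 at the stop at the top of its thread (it cannot come off). Starts between 0 and 0.5. Turning takes about 0.04 N m; let go, it springs back by about 0.2 rad, then stays. It rides on the pin: pulling the nut down pushes the pin down, as far as the gap under the nut allows.
- spindle: Steel valve pin on the valve axis, with its upright round tip, 6.4 mm across. Origin 44 mm above the lid with the pin up. The tip is screwed in by hand and tight: its top end stands 6.5 to 12.5 mm above this origin, differently on each pot (at least 4 mm above the top of the unscrewed nut), so find it by touch. Fragile: never load the pin or its tip with more than 20 N.
- pin (a joint): How far the valve pin is pressed down, m: 0 up, 0.003 fully home on a hard stop. Its return spring takes about 2.5 N to start and 6.5 N to reach fully home. The gap under the nut (1 mm per rad of nut turn) is all that the pin can move, so the screwed-down nut blocks it.
- cake: Bystander: loose small round chocolate cake on a gold card 84 mm across, 45 mm high (about 56 mm with its topping). Origin: centre of its underside.
- bowl: Bystander: loose open steel bowl, 90 mm across, 50 mm high. Origin: centre of its underside.
- jar: Bystander: loose amber glass jar with a metal cap, 60 mm across, 80 mm high. Origin: centre of its underside.

How it is judged:
By the outcome, as a careful person would: the job done as asked, in the order asked, and still so for the second after the job is handed in, with the robot touching nothing.
It also fails if it takes over 64 s, if anything falls off the work surface, if the arm or the gripper's body presses on something with over 40 N, if the wrist force passes 120 N, or if a joint passes its speed limit or range.

## Robot

A 6-joint arm with a two-finger parallel gripper is mounted at the origin on the work surface. World frame = base frame: x ahead of the robot, y to its left, z up, the work surface at z = 0. Lengths are in m, angles in rad, forces in N, time in s.
With the tool pointing down it reaches from about 0.4 to 0.825 m from the base axis. Payload 7 kg.
Tool frame: the origin (TCP) lies midway between the tips of the shut fingers; the grasp point (between the pads) lies 19 mm behind it; z points along the fingers, y is the line along which they close (so a half turn about z gives the same grasp; the last joint's range is limited). The gripper opens to 88 mm and grips with 3 to 60 N. Pads are 19 mm wide; open, the fingers measure 130 mm over their backs; the gripper's body (78 mm by 193 mm) begins 47 mm behind the grasp point.
Start: joints at [-0.965, 0.359, 0.012, 0, -1.224, -0.288], TCP at [0.211, -0.641, 0.227] pointing down, gripper open.
Joint ranges: [-3.07, 3.07], [-1.43, 2.12], [-1.02, 1.25], [-3.03, 1.67], [-3.05, -0], [-3.03, 3.03]. Speed limits (rad/s): [2.39, 2.39, 3.01, 3.14, 3.14, 3.14].

## Interface

Orientations are given as [roll, pitch, yaw] about the fixed x, y, z axes, in that order (R = Rz(yaw) Ry(pitch) Rx(roll)).
In Python, from station import get_state, grab_frame, calibration, job_done, boxes_of, regions_of, spot_point gives the robot as it stands. The module is installed in compiled form; this text tells all that it offers.
- The arm moves only by the tool arm_command, never from a script. Its argument "commands" is a list of rows, each an object of numbers: "tx", "ty", "tz": the shift along the tool's x, y, z each as a share of 25 cm, from -1 to 1; "twist": the turn about the tool's z as a share of 180 degrees, from -1 to 1. A call has exactly 8 rows; each row is the pose to reach, as a shift and turn from the pose commanded when the call began, along the tool's axes at that moment, turning the shorter way round; what a row does not reach only later rows make up. A row lasts 1/12 s, in which the tool goes at most 41.7 mm and 7.16 degrees, less where a joint would pass 70% of its speed; a pose out of reach is approached as far as the arm can. A call with a number of a shift or a turn outside -1 to 1 is refused whole. A call with a gripper value outside its range is refused whole. "claw" is the opening, from 0 (shut) to 1 (fully open), set as the call begins (left out, the last holds). The fingers move at their own pace and stop on an object; "grip_force" is the grip in N (left out, the last holds). Time passes only in rows, so rows that repeat a pose let the fingers close, or fill a call up. It gives the time, the measured TCP pose, the force, the opening and the grip force at its end, in the units of the state.
- get_state(): the state, without advancing time (a new reading comes with each control period).
- grab_frame(name): name is "scene" or "top" or "wrist"; returns the picture (420x560x3 uint8, red, green, blue); there is no depth.
- calibration(name): a dict with "camera_matrix" (3x3 intrinsics, pixels), "k1" (the pictures are not rectified: a ray, as slopes to the right and down, at radius r is drawn at 1 + k1 r^2 times it, then the intrinsics apply), "extrinsics" (4x4, takes a point from camera to world coordinates). Camera axes: x right, y down, z forward; pixel columns grow to the right and rows downward; lengths in m; the calibration is good to about 2 mm. A picture is of the moment at which its call begins: read the wrist's pose just before it. calibration takes no time and is no camera call; for the wrist camera it gives the pose at the moment of the call.
- job_done(): hands the job in; it is judged then, once.
Trained networks look in the newest picture that a camera, given by its name, has taken for a name from the list of things; names that differ only in an ending like _2 or _b are one class to them, and where a whole thing is asked for, a point or a joint stands for the part that bears it (a point fixed in the world has none). Each returns a list of dicts, best first, with "score" (0 to 1); they miss things now and then, are a little off and sometimes report something else, mostly with a low value. They report only what shows in the picture. A call takes as long as a camera call.
- boxes_of(query, camera): "rect" ([left, top, right, bottom] in pixels, round what is visible of it).
- regions_of(query, camera): "region" (420x560 bool, what is visible of it) and "rect" ([left, top, right, bottom] in pixels, round what is visible of it).
- spot_point(query, camera): "uv" ([column, row] in pixels: a listed point, or the origin of a listed thing).
The state is a dict: "t": time; "q": joint angles; "qd": joint speeds; "joint_efforts": joint torques, N m; "eef_pos": TCP position; "ee_rot": TCP orientation; "force": force on the tool from outside, world axes, zero at the start; "moment": the same for the moment, N m; "width": finger opening in m; "gripper_force": force on a finger pad.
Only numpy, scipy, OpenCV 4.12 (cv2) and the standard library are available. Lean on these libraries where they do the work, as an engineer would, in place of code of your own. Each camera call takes 0.05 s, during which the arm holds its last target. There are 200 camera calls.

## Working session

There is one attempt and no reset: what is moved stays moved. The work goes in short steps, Python scripts to look and compute and a tool call to move; the robot and the scene stay as the last step left them, time stands still between calls to the robot, and variables do not carry over. Pictures are saved under pics/ and viewed, at most 10 in all, crops included, and the job is handed in when it is done.

Besides the shell and the picture viewer there is one more tool, called after "Request:" in YAML: its name, and indented under it one key for each argument. arm_command: Moves the arm, as the interface text tells. Shift numbers are shares of 25 cm and turn numbers shares of 180 degrees, none past 1 either way. Its arguments: {"type":"object","properties":{"commands":{"type":"array"},"claw":{"type":"number"},"grip_force":{"type":"number"}},"required":["commands"]}

```bash
mkdir -p pics; cat > h.py <<'E'
import numpy as np, cv2
from station import *
def ray(cam,uv,c=None):
    c=c or calibration(cam);K=np.array(c["camera_matrix"]);k=c["k1"]
    d=np.array([(uv[0]-K[0,2])/K[0,0],(uv[1]-K[1,2])/K[1,1]]);u=d.copy()
    for _ in range(20): u=d/(1+k*(u@u))
    T=np.array(c["extrinsics"]);v=T[:3,:3]@np.r_[u,1];return T[:3,3],v/np.linalg.norm(v)
def tri(rs):
    A=sum(np.eye(3)-np.outer(v,v) for o,v in rs);b=sum((np.eye(3)-np.outer(v,v))@o for o,v in rs)
    p=np.linalg.solve(A,b);return p,[np.linalg.norm(np.cross(v,p-o)) for o,v in rs]
def atz(r,z): o,v=r;return o+v*(z-o[2])/v[2]
E
python3 - <<'E'
from h import *
s=get_state();print({k:np.round(v,3) for k,v in s.items()})
ims=[]
R={}
for c in ["scene","top","wrist"]:
    im=grab_frame(c);cv2.imwrite(f"pics/{c}0.png",im[:,:,::-1]);ims.append(im)
    for q in ["nut_mid","spindle","pot","cake","bowl","jar"]:
        r=spot_point(q,c)
        if r: R[q,c]=ray(c,r[0]["uv"]);print(c,q,np.round(r[0]["uv"]),round(r[0]["score"],2))
for q in ["nut_mid","spindle","pot","cake","bowl","jar"]:
    rs=[R[q,c] for c in ["scene","top"] if (q,c) in R]
    if len(rs)>1: print(q,tri(rs))
g=np.hstack([cv2.resize(i,(400,300)) for i in ims[:2]])
cv2.imwrite("pics/a.png",g[:,:,::-1])
E
```

```text
{'t': np.float64(0.0), 'q': array([-0.965,  0.359,  0.011, -0.   , -1.224, -0.288]), 'qd': array([ 0.002, -0.001,  0.   , -0.001, -0.001,  0.001]), 'joint_efforts': array([-1.0000e-03, -5.8271e+01,  2.9307e+01,  6.9970e+00,  7.0000e-03,
       -0.0000e+00]), 'eef_pos': array([ 0.211, -0.641,  0.226]), 'ee_rot': array([ 3.14 , -0.   , -2.824]), 'force': array([-0.995, -0.25 ,  0.607]), 'moment': array([-0.022, -0.01 , -0.016]), 'gripper_force': np.float64(0.0), 'width': np.float64(0.087)}
scene nut_mid [264. 175.] 0.53
scene spindle [263. 171.] 0.42
scene pot [282. 231.] 0.8
scene cake [236. 297.] 0.61
scene bowl [303. 176.] 0.95
top nut_mid [317. 217.] 0.61
top pot [302. 231.] 0.86
top cake [265. 169.] 0.91
top bowl [347. 290.] 0.93
top jar [362. 192.] 0.84
nut_mid (array([0.54728553, 0.00850796, 0.15923065]), [np.float64(0.0004069995112462499), np.float64(0.00040699951124621757)])
pot (array([0.52653373, 0.03409152, 0.00624983]), [np.float64(0.004292689192608986), np.float64(0.004292689192609014)])
cake (array([0.67478112, 0.1172522 , 0.00468613]), [np.float64(0.0026326245665091543), np.float64(0.002632624566509082)])
bowl (array([ 0.39787634, -0.06927019,  0.00392972]), [np.float64(0.0017630941566978509), np.float64(0.0017630941566979654)])
```

View pics/a.png

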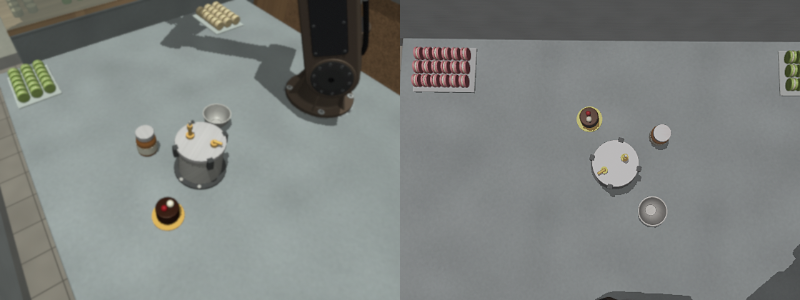

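The scene and top views show the pot in the middle with its valve towards the robot's right (scene about 264,175; top about 317,217). The bystanders are all lower than the lid. I'll move over now and measure with the wrist camera.

Request:
arm_command:
  commands:
    - {"tx": -0.9,"ty": 0.9}
    - {"tx": -0.9,"ty": 0.9}
    - {"tx": -0.9,"ty": 0.9}
    - {"tx": -0.9,"ty": 0.9}
    - {"tx": -0.9,"ty": 0.9}
    - {"tx": -0.9,"ty": 0.9}
    - {"tx": -0.9,"ty": 0.9}
    - {"tx": -0.9,"ty": 0.9}
  claw: 0.35
  grip_force: 15

```text
invalid input
```

Request:
arm_command:
  commands:
    - {"tx": -0.9,"ty": 0.9,"tz": 0,"twist": 0}
    - {"tx": -0.9,"ty": 0.9,"tz": 0,"twist": 0}
    - {"tx": -0.9,"ty": 0.9,"tz": 0,"twist": 0}
    - {"tx": -0.9,"ty": 0.9,"tz": 0,"twist": 0}
    - {"tx": -0.9,"ty": 0.9,"tz": 0,"twist": 0}
    - {"tx": -0.9,"ty": 0.9,"tz": 0,"twist": 0}
    - {"tx": -0.9,"ty": 0.9,"tz": 0,"twist": 0}
    - {"tx": -0.9,"ty": 0.9,"tz": 0,"twist": 0}
  claw: 0.35
  grip_force: 15

```text
t: 1.72
eef_pos: [0.3552, -0.3545, 0.227]
ee_rot: [-3.141, 0.001, -2.823]
force: [0.5, 0.2, -0.8]
width: 0.04
gripper_force: 0.0
```

Request:
arm_command:
  commands:
    - {"tx": -0.9,"ty": 0.9,"tz": 0,"twist": 0.3}
    - {"tx": -0.9,"ty": 0.9,"tz": 0,"twist": 0.3}
    - {"tx": -0.9,"ty": 0.9,"tz": 0,"twist": 0.3}
    - {"tx": -0.9,"ty": 0.9,"tz": 0,"twist": 0.3}
    - {"tx": -0.9,"ty": 0.9,"tz": 0,"twist": 0.3}
    - {"tx": -0.9,"ty": 0.9,"tz": 0,"twist": 0.3}
    - {"tx": -0.9,"ty": 0.9,"tz": 0,"twist": 0.3}
    - {"tx": -0.9,"ty": 0.9,"tz": 0,"twist": 0.3}

```text
t: 2.38
eef_pos: [0.486, -0.0966, 0.227]
ee_rot: [3.141, 0.001, 2.584]
force: [0.6, -0.7, -0.5]
width: 0.0305
gripper_force: 0.0
```

```bash
cat > w.py <<'E'
from h import *
import pickle,os,sys
c=calibration("wrist");s=get_state();im=grab_frame("wrist");cv2.imwrite(f"pics/w{s['t']:.2f}.png",im[:,:,::-1])
print(round(s['t'],2),np.round(s['eef_pos'],4),np.round(s['ee_rot'],3),np.round(s['q'],2))
print("cam",np.round(np.array(c["extrinsics"]),3).tolist())
L=pickle.load(open("r.p","rb")) if os.path.exists("r.p") else []
d={}
for q in ["nut_mid","spindle","pot"]:
    r=spot_point(q,"wrist")
    if r: d[q]=ray("wrist",r[0]["uv"],c);print(q,np.round(r[0]["uv"],1),round(r[0]["score"],2),"at z:",np.round(atz(d[q],{"nut_mid":.156,"spindle":.164,"pot":0}[q])[:2],4))
L.append(d);pickle.dump(L,open("r.p","wb"))
for q in ["nut_mid","spindle"]:
    rs=[x[q] for x in L if q in x]
    if len(rs)>1: p,e=tri(rs);print(q,np.round(p,4),np.round(e,4))
E
python3 w.py
```

```text
2.38 [ 0.486  -0.0966  0.227 ] [3.141e+00 1.000e-03 2.584e+00] [ 0.2   0.06 -0.37  0.   -1.14 -2.33]
cam [[0.53, 0.806, 0.265, 0.415], [0.848, -0.504, -0.163, -0.052], [0.002, 0.311, -0.95, 0.385], [0.0, 0.0, 0.0, 1.0]]
nut_mid [447.8 214.7] 0.9 at z: [0.5479 0.0131]
spindle [452.1 212.5] 0.73 at z: [0.5434 0.0141]
pot [395.5 147.5] 0.92 at z: [0.5288 0.0377]
```

Request:
arm_command:
  commands:
    - {"tx": 0.02,"ty": 0.2,"tz": 0,"twist": 0}
    - {"tx": 0.02,"ty": 0.4,"tz": 0,"twist": 0}
    - {"tx": 0.02,"ty": 0.49,"tz": 0,"twist": 0}
    - {"tx": 0.02,"ty": 0.49,"tz": 0,"twist": 0}
    - {"tx": 0.02,"ty": 0.49,"tz": 0,"twist": 0}
    - {"tx": 0.02,"ty": 0.49,"tz": 0,"twist": 0}
    - {"tx": 0.02,"ty": 0.49,"tz": 0,"twist": 0}
    - {"tx": 0.02,"ty": 0.49,"tz": 0,"twist": 0}

```text
t: 3.25
eef_pos: [0.545, 0.0073, 0.2268]
ee_rot: [3.141, 0.0, 2.588]
force: [1.2, 0.2, 0.5]
width: 0.0307
gripper_force: 0.0
```

```bash
python3 w.py; cp pics/w3*.png pics/b.png
```

```text
3.25 [0.545  0.0073 0.2268] [3.141 0.    2.588] [ 0.37  0.14 -0.28  0.   -1.15 -2.5 ]
cam [[0.526, 0.808, 0.265, 0.474], [0.85, -0.501, -0.162, 0.052], [0.001, 0.31, -0.951, 0.384], [0.0, 0.0, 0.0, 1.0]]
nut_mid [286.2 221.9] 0.56 at z: [0.548  0.0124]
spindle [283.  222.3] 0.56 at z: [0.5444 0.0117]
pot [295.4 150.6] 0.94 at z: [0.5289 0.0406]
nut_mid [0.5474 0.0127 0.1571] [0.0002 0.0002]
spindle [0.5425 0.0128 0.1673] [0.001 0.001]
```

View pics/b.png

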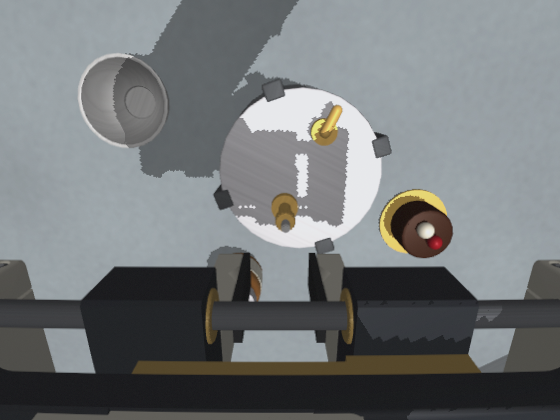

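The wrist view shows the valve at about (286,218), with its tip at (286,227). The elbow is at (325,128), away from the fingers. I'll check the nut on zoomed crops.

```bash
python3 - <<'E'
import cv2,numpy as np
a=cv2.imread("pics/w2.38.png")[170:250,400:500];b=cv2.imread("pics/w3.25.png")[170:250,235:335]
g=np.hstack([cv2.resize(x,(400,320),interpolation=cv2.INTER_NEAREST) for x in(a,b)])
for x in range(0,800,40): cv2.line(g,(x,0),(x,5),(0,0,255),1)
for y in range(0,320,40): cv2.line(g,(0,y),(5,y),(0,0,255),1)
cv2.imwrite("pics/c.png",g)
E
```

```text
(no output)
```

View pics/c.png

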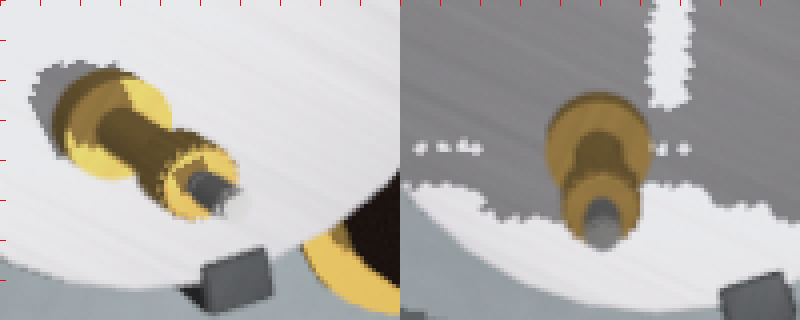

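```bash
cat > p.py <<'E'
from h import *
import pickle
C=calibration("wrist");R2=np.array(C["extrinsics"]);
# earlier cam pose: shift by TCP difference and yaw diff
def pose(p,yaw):
    T1=np.eye(4);c,s=np.cos(yaw),np.sin(yaw);T1[:3,:3]=np.array([[c,s,0],[s,-c,0],[0,0,-1]]);T1[:3,3]=p;return T1
now=pose([.545,.0073,.2268],2.588);old=pose([.486,-.0966,.227],2.584)
C1=dict(C);C1["extrinsics"]=old@np.linalg.inv(now)@R2
for n,a,b,z in[("nut top",(450.5,216),(285.3,222),.1623),("base top",(428.7,201),(284.8,206.2),.128)]:
    r=[ray("wrist",a,C1),ray("wrist",b,C)];print(n,tri(r),[atz(x,z)[:2] for x in r])
E
python3 p.py
```

```text
nut top (array([0.54629571, 0.01338754, 0.16211313]), [np.float64(0.0002647723558687581), np.float64(0.0002647723558689205)]) [array([0.54645497, 0.01323616]), array([0.54599014, 0.01355959])]
base top (array([0.54627857, 0.01377371, 0.12472793]), [np.float64(0.00025272548930012736), np.float64(0.00025272548930005645)]) [array([0.54487432, 0.01285376]), array([0.54514275, 0.01438801])]
```

Request:
arm_command:
  commands:
    - {"tx": 0.009,"ty": 0.023,"tz": 0.05,"twist": 0}
    - {"tx": 0.009,"ty": 0.023,"tz": 0.1,"twist": 0}
    - {"tx": 0.009,"ty": 0.023,"tz": 0.14,"twist": 0}
    - {"tx": 0.009,"ty": 0.023,"tz": 0.16,"twist": 0}
    - {"tx": 0.009,"ty": 0.023,"tz": 0.16,"twist": 0}
    - {"tx": 0.009,"ty": 0.023,"tz": 0.16,"twist": 0}
    - {"tx": 0.009,"ty": 0.023,"tz": 0.16,"twist": 0}
    - {"tx": 0.009,"ty": 0.023,"tz": 0.16,"twist": 0}

```text
t: 4.12
eef_pos: [0.547, 0.0147, 0.1872]
ee_rot: [3.141, 0.001, 2.589]
force: [-0.3, 0.1, 1.2]
width: 0.0304
gripper_force: 0.0
```

```bash
python3 w.py; python3 - <<'E'
import cv2,glob
from h import *
f=sorted(glob.glob("pics/w*.png"))[-1];a=cv2.imread(f)[180:330,180:380]
cv2.imwrite("pics/d.png",cv2.resize(a,(800,600),interpolation=cv2.INTER_NEAREST))
# projected TCP & nut estimate
c=calibration("wrist");T=np.linalg.inv(np.array(c["extrinsics"]));K=np.array(c["camera_matrix"])
for p in [get_state()["eef_pos"],[.5462,.0134,.162]]:
    v=T@np.r_[p,1];u=v[:2]/v[2];u=u*(1+c["k1"]*(u@u));print(K[:2,:2]@u+K[:2,2])
E
```

```text
4.12 [0.547  0.0147 0.1872] [3.141e+00 1.000e-03 2.589e+00] [ 0.39  0.18 -0.33  0.   -1.06 -2.51]
cam [[0.525, 0.809, 0.266, 0.476], [0.851, -0.5, -0.162, 0.059], [0.002, 0.311, -0.95, 0.345], [0.0, 0.0, 0.0, 1.0]]
nut_mid [272.9 245.3] 0.93 at z: [0.5461 0.0114]
spindle [279.1 248.1] 0.54 at z: [0.5466 0.0156]
pot [289.8 160.1] 0.76 at z: [0.5308 0.039 ]
nut_mid [0.5463 0.0124 0.1585] [0.0002 0.001  0.0011]
spindle [0.5451 0.0139 0.1634] [0.0013 0.0023 0.0024]
[278.13202869 267.7044071 ]
[275.82404696 248.49778294]
```

View pics/d.png

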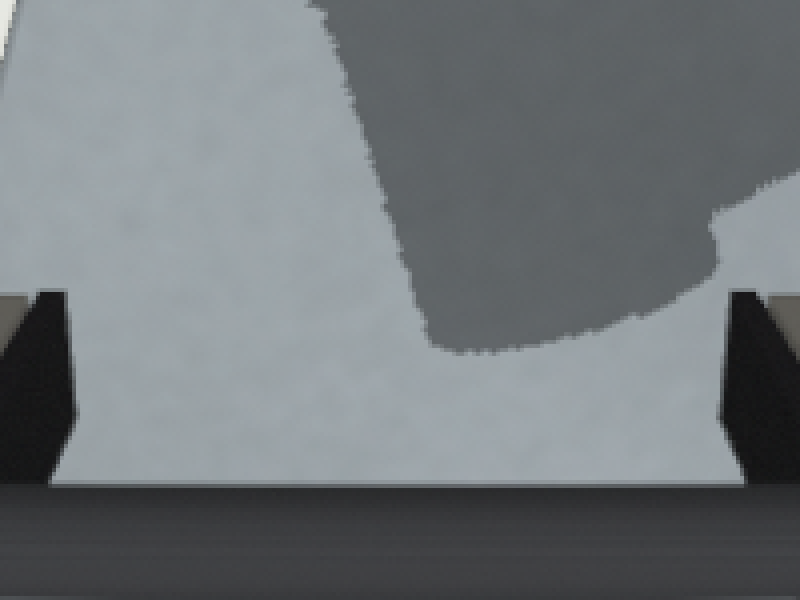

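That crop came from the old start picture, because the file sort picked wrist0. I'll crop the right one.

```bash
python3 - <<'E'
import cv2
a=cv2.imread("pics/w4.12.png")[180:330,180:380]
cv2.imwrite("pics/e.png",cv2.resize(a,(800,600),interpolation=cv2.INTER_NEAREST))
E
```

```text
(no output)
```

View pics/e.png

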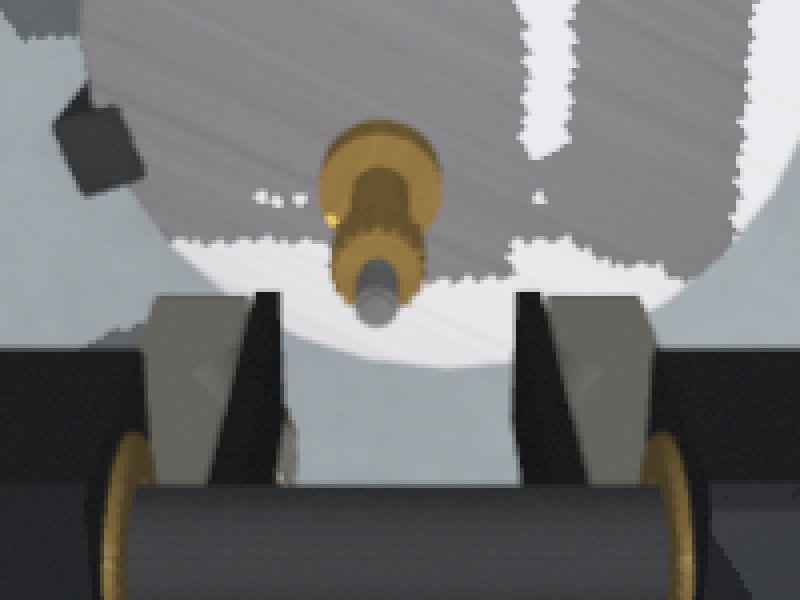

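The crop (offset 180,180, 4x) shows the nut axis at x≈378 and the pad centre at x≈398, so the nut sits about 3 mm towards tool −y. I'll correct that, then descend.

Request:
arm_command:
  commands:
    - {"tx": 0.002,"ty": -0.012,"tz": 0,"twist": 0}
    - {"tx": 0.002,"ty": -0.012,"tz": 0.05,"twist": 0}
    - {"tx": 0.002,"ty": -0.012,"tz": 0.1,"twist": 0}
    - {"tx": 0.002,"ty": -0.012,"tz": 0.15,"twist": 0}
    - {"tx": 0.002,"ty": -0.012,"tz": 0.176,"twist": 0}
    - {"tx": 0.002,"ty": -0.012,"tz": 0.176,"twist": 0}
    - {"tx": 0.002,"ty": -0.012,"tz": 0.176,"twist": 0}
    - {"tx": 0.002,"ty": -0.012,"tz": 0.176,"twist": 0}

```text
t: 4.98
eef_pos: [0.5451, 0.0124, 0.1433]
ee_rot: [3.141, 0.001, 2.59]
force: [0.6, 0.3, 0.6]
width: 0.0308
gripper_force: 0.0
```

```bash
python3 w.py; python3 - <<'E'
import cv2,glob
a=cv2.imread(sorted(glob.glob("pics/w[0-9]*.png"))[-1])[180:330,180:380]
cv2.imwrite("pics/f.png",cv2.resize(a,(800,600),interpolation=cv2.INTER_NEAREST))
E
```

```text
4.98 [0.5451 0.0124 0.1433] [3.141e+00 1.000e-03 2.590e+00] [ 0.38  0.22 -0.39  0.   -0.96 -2.51]
cam [[0.525, 0.809, 0.265, 0.474], [0.851, -0.499, -0.162, 0.057], [0.002, 0.311, -0.95, 0.301], [0.0, 0.0, 0.0, 1.0]]
nut_mid [281.2 283.7] 0.73 at z: [0.5477 0.0126]
spindle [278.2 287.2] 0.79 at z: [0.5445 0.0129]
pot [290.9 169.7] 0.71 at z: [0.53   0.0355]
nut_mid [0.5466 0.0126 0.1578] [0.0002 0.0007 0.0013 0.0006]
spindle [0.5446 0.0137 0.1643] [0.0013 0.0019 0.0028 0.0008]
```

View pics/f.png

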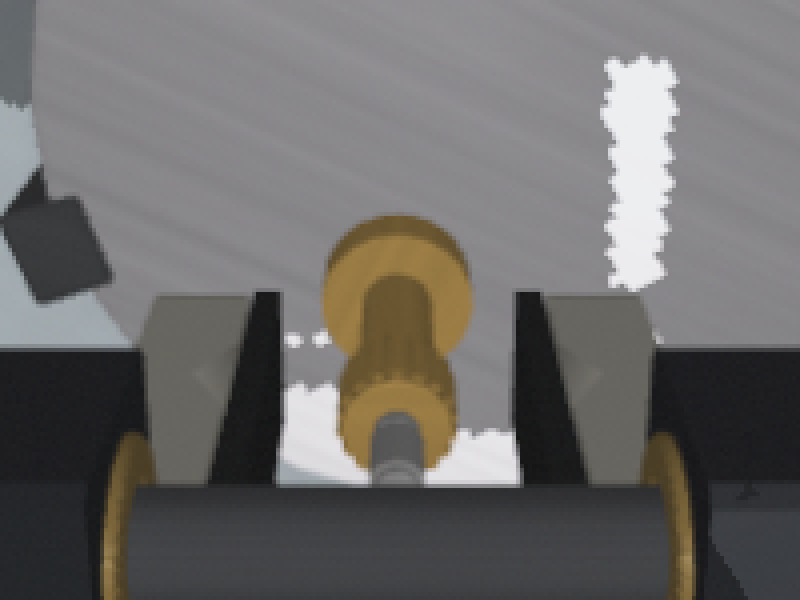

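Centred across the pads: nut at x≈398, pads 282 to 515. Now a gentle grip.

Request:
arm_command:
  commands:
    - {"tx": 0.004,"ty": 0,"tz": 0,"twist": 0}
    - {"tx": 0.004,"ty": 0,"tz": 0,"twist": 0}
    - {"tx": 0.004,"ty": 0,"tz": 0,"twist": 0}
    - {"tx": 0.004,"ty": 0,"tz": 0,"twist": 0}
    - {"tx": 0.004,"ty": 0,"tz": 0,"twist": 0}
    - {"tx": 0.004,"ty": 0,"tz": 0,"twist": 0}
    - {"tx": 0.004,"ty": 0,"tz": 0,"twist": 0}
    - {"tx": 0.004,"ty": 0,"tz": 0,"twist": 0}
  claw: 0
  grip_force: 10

```text
t: 5.85
eef_pos: [0.5438, 0.013, 0.1427]
ee_rot: [3.141, 0.0, 2.589]
force: [-0.2, 1.9, 1.1]
width: 0.0132
gripper_force: 10.0
```

Request:
arm_command:
  commands:
    - {"tx": 0,"ty": 0,"tz": -0.0004,"twist": -0.03}
    - {"tx": 0,"ty": 0,"tz": -0.0008,"twist": -0.06}
    - {"tx": 0,"ty": 0,"tz": -0.0013,"twist": -0.1}
    - {"tx": 0,"ty": 0,"tz": -0.0017,"twist": -0.135}
    - {"tx": 0,"ty": 0,"tz": -0.0021,"twist": -0.17}
    - {"tx": 0,"ty": 0,"tz": -0.0026,"twist": -0.205}
    - {"tx": 0,"ty": 0,"tz": -0.003,"twist": -0.24}
    - {"tx": 0,"ty": 0,"tz": -0.003,"twist": -0.24}

```text
t: 6.52
eef_pos: [0.5436, 0.0122, 0.1432]
ee_rot: [-3.141, -0.001, -2.935]
force: [1.3, -3.0, -0.5]
width: 0.0133
gripper_force: 10.0
```

```bash
cat > s.py <<'E'
from h import *
s=get_state()
for k in ["t","eef_pos","ee_rot","force","moment","width","q"]: print(k,np.round(s[k],4))
y=s["ee_rot"][2];f=np.array(s["force"]);x=np.array([np.cos(y),np.sin(y)]);t=np.array([np.sin(y),-np.cos(y)])
print("F tool xy",f[:2]@x,f[:2]@t)
E
python3 s.py
```

```text
t 6.5167
eef_pos [0.5436 0.0122 0.1432]
ee_rot [-3.1408e+00 -7.0000e-04 -2.9351e+00]
force [ 1.3243 -2.9543 -0.4989]
moment [-1.153  -0.3932  0.0399]
width 0.0133
q [ 3.8350e-01  2.1580e-01 -3.9370e-01  9.0000e-04 -9.6220e-01 -1.7483e+00]
F tool xy -0.6903372457148039 -3.1631006881507826
```

Request:
arm_command:
  commands:
    - {"tx": -0.001,"ty": -0.002,"tz": -0.0004,"twist": -0.035}
    - {"tx": -0.002,"ty": -0.003,"tz": -0.0008,"twist": -0.07}
    - {"tx": -0.003,"ty": -0.003,"tz": -0.0013,"twist": -0.105}
    - {"tx": -0.003,"ty": -0.003,"tz": -0.0017,"twist": -0.14}
    - {"tx": -0.003,"ty": -0.003,"tz": -0.0022,"twist": -0.175}
    - {"tx": -0.003,"ty": -0.003,"tz": -0.0026,"twist": -0.21}
    - {"tx": -0.003,"ty": -0.003,"tz": -0.0031,"twist": -0.25}
    - {"tx": -0.003,"ty": -0.003,"tz": -0.0031,"twist": -0.25}

```text
t: 7.18
eef_pos: [0.5442, 0.0115, 0.1439]
ee_rot: [3.141, -0.002, -2.152]
force: [-0.5, -4.9, -0.2]
width: 0.0139
gripper_force: 10.0
```

```bash
python3 s.py
```

```text
t 7.1833
eef_pos [0.5442 0.0115 0.1439]
ee_rot [ 3.1414e+00 -1.6000e-03 -2.1524e+00]
force [-0.526  -4.9078 -0.2333]
moment [-1.7978  0.016  -0.0445]
width 0.0139
q [ 3.817e-01  2.162e-01 -3.912e-01  9.000e-04 -9.649e-01 -9.638e-01]
F tool xy 4.389859702960253 -2.2566959843288723
```

Force history suggests the nut sits about 1.8 mm off the tool axis in the grip. I'll release, recentre and regrip.

Request:
arm_command:
  commands:
    - {"tx": 0,"ty": 0,"tz": 0,"twist": 0}
    - {"tx": 0,"ty": 0,"tz": 0,"twist": 0}
    - {"tx": 0,"ty": 0,"tz": 0,"twist": 0}
    - {"tx": 0,"ty": 0,"tz": 0,"twist": 0}
    - {"tx": 0,"ty": 0,"tz": 0,"twist": 0}
    - {"tx": 0,"ty": 0,"tz": 0,"twist": 0}
    - {"tx": 0,"ty": 0,"tz": 0,"twist": 0}
    - {"tx": 0,"ty": 0,"tz": 0,"twist": 0}
  claw: 0.35

```text
t: 7.85
eef_pos: [0.5446, 0.0124, 0.1441]
ee_rot: [3.142, 0.0, -2.155]
force: [-0.5, 0.9, -0.3]
width: 0.0303
gripper_force: 0.0
```

```bash
python3 s.py;python3 w.py; python3 - <<'E'
import cv2,glob
a=cv2.imread(sorted(glob.glob("pics/w[0-9]*.png"))[-1])[180:330,180:380]
cv2.imwrite("pics/g.png",cv2.resize(a,(800,600),interpolation=cv2.INTER_NEAREST))
E
```

```text
t 7.85
eef_pos [0.5446 0.0124 0.1441]
ee_rot [ 3.1416  0.     -2.1548]
force [-0.5032  0.8927 -0.2544]
moment [0.0708 0.0491 0.0017]
width 0.0303
q [ 0.3825  0.2161 -0.3905 -0.     -0.9642 -0.9665]
F tool xy -0.467345553894622 0.9120202519035053
7.85 [0.5446 0.0124 0.1441] [ 3.142  0.    -2.155] [ 0.38  0.22 -0.39 -0.   -0.96 -0.97]
cam [[-0.834, 0.525, 0.172, 0.499], [0.552, 0.792, 0.26, -0.058], [0.0, 0.312, -0.95, 0.302], [0.0, 0.0, 0.0, 1.0]]
nut_mid [279.7 286.4] 0.97 at z: [0.5473 0.0154]
spindle [280.1 292. ] 0.46 at z: [0.5462 0.014 ]
pot [308.6 206.7] 0.93 at z: [0.5278 0.0368]
nut_mid [0.546  0.0129 0.1594] [0.0008 0.0008 0.0013 0.0007 0.0007]
spindle [0.545  0.0137 0.1641] [0.0016 0.002  0.0025 0.0009 0.0011]
```

View pics/g.png

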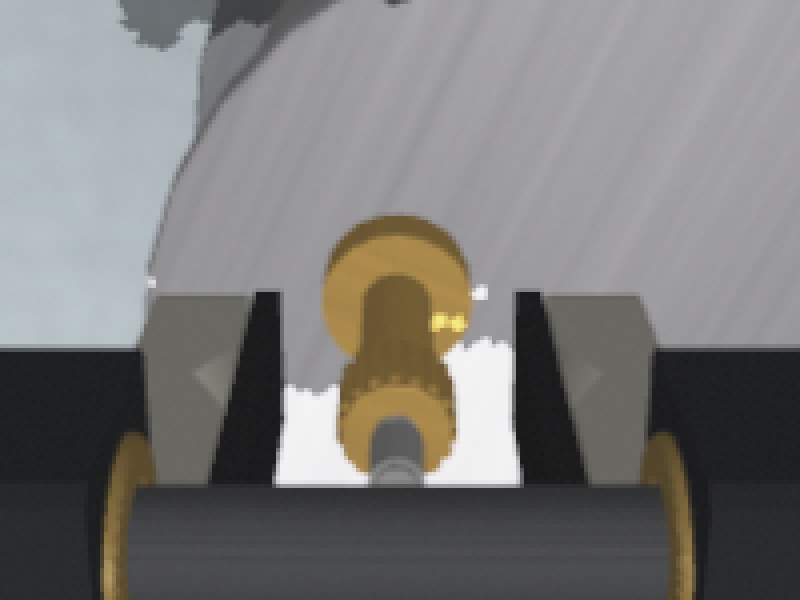

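The nut (x≈398) is again centred between the pads after a quarter turn. The tool axis is therefore on the valve axis to about 0.3 mm, so I regrip here.

Request:
arm_command:
  commands:
    - {"tx": 0,"ty": 0,"tz": 0,"twist": 0}
    - {"tx": 0,"ty": 0,"tz": 0,"twist": 0}
    - {"tx": 0,"ty": 0,"tz": 0,"twist": 0}
    - {"tx": 0,"ty": 0,"tz": 0,"twist": 0}
    - {"tx": 0,"ty": 0,"tz": -0.0004,"twist": -0.035}
    - {"tx": 0,"ty": 0,"tz": -0.0009,"twist": -0.07}
    - {"tx": 0,"ty": 0,"tz": -0.0013,"twist": -0.105}
    - {"tx": 0,"ty": 0,"tz": -0.0017,"twist": -0.14}
  claw: 0
  grip_force: 12

```text
t: 8.72
eef_pos: [0.5448, 0.0122, 0.1444]
ee_rot: [-3.141, -0.0, -1.709]
force: [1.7, -1.1, -1.9]
width: 0.0137
gripper_force: 12.0
```

Request:
arm_command:
  commands:
    - {"tx": 0,"ty": 0,"tz": -0.0004,"twist": -0.035}
    - {"tx": 0,"ty": 0,"tz": -0.0009,"twist": -0.07}
    - {"tx": 0,"ty": 0,"tz": -0.0013,"twist": -0.105}
    - {"tx": 0,"ty": 0,"tz": -0.0017,"twist": -0.14}
    - {"tx": 0,"ty": 0,"tz": -0.0022,"twist": -0.175}
    - {"tx": 0,"ty": 0,"tz": -0.0026,"twist": -0.21}
    - {"tx": 0,"ty": 0,"tz": -0.0031,"twist": -0.25}
    - {"tx": 0,"ty": 0,"tz": -0.0031,"twist": -0.25}

```text
t: 9.38
eef_pos: [0.545, 0.0122, 0.1452]
ee_rot: [-3.141, -0.0, -0.923]
force: [2.2, -0.7, -3.8]
width: 0.0134
gripper_force: 12.0
```

```bash
python3 s.py
```

```text
t 9.3833
eef_pos [0.545  0.0122 0.1452]
ee_rot [-3.1412e+00 -4.0000e-04 -9.2350e-01]
force [ 2.1587 -0.6592 -3.7864]
moment [-0.4687 -0.8302 -0.0339]
width 0.0134
q [ 3.822e-01  2.152e-01 -3.889e-01  3.000e-04 -9.663e-01  2.649e-01]
F tool xy 1.827678678860433 -1.3244674859075163
```

Request:
arm_command:
  commands:
    - {"tx": 0,"ty": 0,"tz": 0,"twist": -0.035}
    - {"tx": 0,"ty": 0,"tz": -0.0003,"twist": -0.07}
    - {"tx": 0,"ty": 0,"tz": -0.0007,"twist": -0.105}
    - {"tx": 0,"ty": 0,"tz": -0.0011,"twist": -0.14}
    - {"tx": 0,"ty": 0,"tz": -0.0016,"twist": -0.175}
    - {"tx": 0,"ty": 0,"tz": -0.002,"twist": -0.21}
    - {"tx": 0,"ty": 0,"tz": -0.0025,"twist": -0.25}
    - {"tx": 0,"ty": 0,"tz": -0.0025,"twist": -0.25}

```text
t: 10.05
eef_pos: [0.5451, 0.0124, 0.146]
ee_rot: [-3.141, -0.001, -0.142]
force: [3.4, 0.5, -3.1]
width: 0.0134
gripper_force: 12.0
```

```bash
python3 s.py
```

```text
t 10.05
eef_pos [0.5451 0.0124 0.146 ]
ee_rot [-3.1414e+00 -7.0000e-04 -1.4200e-01]
force [ 3.351   0.5254 -3.0655]
moment [-0.3196 -0.9432 -0.0356]
width 0.0134
q [ 3.8230e-01  2.1440e-01 -3.8790e-01  2.0000e-04 -9.6770e-01  1.0463e+00]
F tool xy 3.242835872275648 -0.9945009193325787
```

Request:
arm_command:
  commands:
    - {"tx": 0,"ty": 0,"tz": -0.0002,"twist": -0.02}
    - {"tx": 0,"ty": 0,"tz": -0.0004,"twist": -0.04}
    - {"tx": 0,"ty": 0,"tz": -0.0006,"twist": -0.06}
    - {"tx": 0,"ty": 0,"tz": -0.0008,"twist": -0.08}
    - {"tx": 0,"ty": 0,"tz": -0.001,"twist": -0.1}
    - {"tx": 0,"ty": 0,"tz": -0.0012,"twist": -0.12}
    - {"tx": 0,"ty": 0,"tz": -0.0015,"twist": -0.14}
    - {"tx": 0,"ty": 0,"tz": -0.0015,"twist": -0.14}

```text
t: 10.72
eef_pos: [0.5451, 0.0125, 0.1464]
ee_rot: [3.142, -0.001, 0.292]
force: [3.6, -0.4, -2.0]
width: 0.0133
gripper_force: 12.0
```

```bash
python3 s.py
```

```text
t 10.7167
eef_pos [0.5451 0.0125 0.1464]
ee_rot [ 3.1416e+00 -8.0000e-04  2.9200e-01]
force [ 3.6116 -0.4177 -1.965 ]
moment [-0.1782 -1.0497 -0.0556]
width 0.0133
q [ 3.8240e-01  2.1400e-01 -3.8740e-01  1.0000e-04 -9.6860e-01  1.4803e+00]
F tool xy 3.338454117221969 1.4397522574381834
```

Request:
arm_command:
  commands:
    - {"tx": 0,"ty": 0,"tz": -0.0002,"twist": -0.015}
    - {"tx": 0,"ty": 0,"tz": -0.0003,"twist": -0.03}
    - {"tx": 0,"ty": 0,"tz": -0.0005,"twist": -0.045}
    - {"tx": 0,"ty": 0,"tz": -0.0006,"twist": -0.06}
    - {"tx": 0,"ty": 0,"tz": -0.0008,"twist": -0.075}
    - {"tx": 0,"ty": 0,"tz": -0.001,"twist": -0.09}
    - {"tx": 0,"ty": 0,"tz": -0.001,"twist": -0.1}
    - {"tx": 0,"ty": 0,"tz": -0.001,"twist": -0.1}

```text
t: 11.38
eef_pos: [0.544, 0.0118, 0.1464]
ee_rot: [-3.141, 0.001, 0.605]
force: [-0.9, -3.1, -0.2]
width: 0.0132
gripper_force: 12.0
```

```bash
python3 s.py
```

```text
t 11.3833
eef_pos [0.544  0.0118 0.1464]
ee_rot [-3.1414e+00  1.4000e-03  6.0460e-01]
force [-0.9373 -3.0683 -0.1707]
moment [-1.0219  0.1409 -0.0454]
width 0.0132
q [ 3.8210e-01  2.1350e-01 -3.8800e-01  2.0000e-04 -9.7080e-01  1.7932e+00]
F tool xy -2.515291961818938 1.9915793822409047
```

Request:
arm_command:
  commands:
    - {"tx": 0,"ty": 0,"tz": 0,"twist": 0}
    - {"tx": 0,"ty": 0,"tz": 0,"twist": 0}
    - {"tx": 0,"ty": 0,"tz": 0,"twist": -0.015}
    - {"tx": 0,"ty": 0,"tz": 0,"twist": -0.03}
    - {"tx": 0,"ty": 0,"tz": -0.0002,"twist": -0.045}
    - {"tx": 0,"ty": 0,"tz": -0.0004,"twist": -0.06}
    - {"tx": 0,"ty": 0,"tz": -0.0006,"twist": -0.08}
    - {"tx": 0,"ty": 0,"tz": -0.0006,"twist": -0.08}
  grip_force: 24

```text
t: 12.05
eef_pos: [0.5443, 0.0118, 0.1465]
ee_rot: [-3.141, 0.001, 0.862]
force: [-0.3, -5.2, -2.8]
width: 0.0124
gripper_force: 24.0
```

```bash
python3 s.py
```

```text
t 12.05
eef_pos [0.5443 0.0118 0.1465]
ee_rot [-3.1414e+00  1.1000e-03  8.6160e-01]
force [-0.3322 -5.2494 -2.766 ]
moment [-1.9122e+00 -1.2960e-01  1.2000e-03]
width 0.0124
q [ 3.8200e-01  2.1360e-01 -3.8780e-01  4.0000e-04 -9.7050e-01  2.0501e+00]
F tool xy -4.19994378984881 3.166512821935839
```

Request:
arm_command:
  commands:
    - {"tx": 0,"ty": 0,"tz": 0,"twist": -0.02}
    - {"tx": 0,"ty": 0,"tz": -0.0002,"twist": -0.04}
    - {"tx": 0,"ty": 0,"tz": -0.0004,"twist": -0.06}
    - {"tx": 0,"ty": 0,"tz": -0.0004,"twist": -0.08}
    - {"tx": 0,"ty": 0,"tz": -0.0006,"twist": -0.1}
    - {"tx": 0,"ty": 0,"tz": -0.0006,"twist": -0.1}
    - {"tx": 0,"ty": 0,"tz": -0.0006,"twist": -0.1}
    - {"tx": 0,"ty": 0,"tz": -0.0006,"twist": -0.1}

```text
t: 12.72
eef_pos: [0.5446, 0.012, 0.1466]
ee_rot: [-3.142, 0.001, 1.171]
force: [2.0, -4.7, -3.7]
width: 0.0131
gripper_force: 24.0
```

```bash
python3 s.py
```

```text
t 12.7167
eef_pos [0.5446 0.012  0.1466]
ee_rot [-3.1416e+00  6.0000e-04  1.1708e+00]
force [ 2.0288 -4.6873 -3.67  ]
moment [-1.9753 -0.6754  0.035 ]
width 0.0131
q [ 3.8200e-01  2.1370e-01 -3.8730e-01  5.0000e-04 -9.7020e-01  2.3593e+00]
F tool xy -3.527270048050698 3.6939178303090463
```

Request:
arm_command:
  commands:
    - {"tx": 0,"ty": 0,"tz": 0,"twist": 0}
    - {"tx": 0,"ty": 0,"tz": 0,"twist": 0}
    - {"tx": 0,"ty": 0,"tz": 0,"twist": 0}
    - {"tx": 0,"ty": 0,"tz": 0,"twist": 0}
    - {"tx": 0,"ty": 0,"tz": -0.05,"twist": 0}
    - {"tx": 0,"ty": 0,"tz": -0.1,"twist": 0}
    - {"tx": 0,"ty": 0,"tz": -0.14,"twist": 0}
    - {"tx": 0,"ty": 0,"tz": -0.162,"twist": 0}
  claw: 0.35

```text
t: 13.38
eef_pos: [0.5453, 0.0127, 0.1889]
ee_rot: [3.14, -0.001, 1.175]
force: [-0.1, -0.3, 0.2]
width: 0.0301
gripper_force: 0.0
```

Request:
arm_command:
  commands:
    - {"tx": 0,"ty": 0,"tz": 0,"twist": 0.3}
    - {"tx": 0,"ty": 0,"tz": 0,"twist": 0.3}
    - {"tx": 0,"ty": 0,"tz": 0,"twist": 0.3}
    - {"tx": 0,"ty": 0,"tz": 0,"twist": 0.3}
    - {"tx": 0,"ty": 0,"tz": 0,"twist": 0.3}
    - {"tx": 0,"ty": 0,"tz": 0,"twist": 0.3}
    - {"tx": 0,"ty": 0,"tz": 0,"twist": 0.3}
    - {"tx": 0,"ty": 0,"tz": 0,"twist": 0.3}

```text
t: 14.05
eef_pos: [0.5446, 0.0125, 0.1873]
ee_rot: [-3.141, -0.0, 0.226]
force: [0.4, -0.0, 0.1]
width: 0.0305
gripper_force: 0.0
```

Request:
arm_command:
  commands:
    - {"tx": 0,"ty": 0,"tz": 0,"twist": 0.25}
    - {"tx": 0,"ty": 0,"tz": 0,"twist": 0.25}
    - {"tx": 0,"ty": 0,"tz": 0,"twist": 0.25}
    - {"tx": 0,"ty": 0,"tz": 0,"twist": 0.25}
    - {"tx": 0,"ty": 0,"tz": 0,"twist": 0.25}
    - {"tx": 0,"ty": 0,"tz": 0,"twist": 0.25}
    - {"tx": 0,"ty": 0,"tz": 0,"twist": 0.25}
    - {"tx": 0,"ty": 0,"tz": 0,"twist": 0.25}

```text
t: 14.72
eef_pos: [0.5445, 0.0124, 0.1873]
ee_rot: [-3.141, 0.0, -0.554]
force: [0.6, -0.7, 0.3]
width: 0.0307
gripper_force: 0.0
```

```bash
python3 s.py;python3 w.py; python3 - <<'E'
import cv2,glob,numpy as np
f=sorted(glob.glob("pics/w[0-9]*.png"),key=lambda n:float(n[6:-4]))[-1];print(f)
g=np.hstack([cv2.resize(cv2.imread(n)[200:280,225:325],(400,320),interpolation=cv2.INTER_NEAREST) for n in("pics/w4.12.png",f)])
cv2.imwrite("pics/k.png",g)
E
```

```text
t 14.7167
eef_pos [0.5445 0.0124 0.1873]
ee_rot [-3.1414e+00  1.0000e-04 -5.5430e-01]
force [ 0.6288 -0.7212  0.2912]
moment [-0.0519  0.1806 -0.009 ]
width 0.0307
q [ 3.8250e-01  1.7540e-01 -3.3340e-01 -2.0000e-04 -1.0621e+00  6.3410e-01]
F tool xy 0.9142786229860863 0.28224151843264933
14.72 [0.5445 0.0124 0.1873] [-3.141  0.    -0.554] [ 0.38  0.18 -0.33 -0.   -1.06  0.63]
cam [[-0.527, -0.808, -0.263, 0.618], [-0.85, 0.501, 0.165, -0.032], [-0.001, 0.311, -0.95, 0.345], [0.0, 0.0, 0.0, 1.0]]
spindle [279.6 251.1] 0.43 at z: [0.5452 0.0124]
pot [268.5 206.7] 0.69 at z: [0.5315 0.0351]
nut_mid [0.546  0.0129 0.1594] [0.0008 0.0008 0.0013 0.0007 0.0007]
spindle [0.5451 0.0134 0.1638] [0.0017 0.0019 0.0027 0.0008 0.0012 0.001 ]
pics/w14.72.png
```

View pics/k.png

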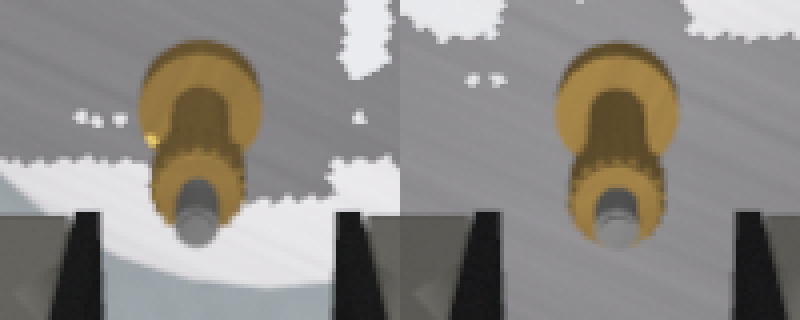

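The comparison (first picture left, now right) shows the nut's top edge moved from y≈229 to ≈247 against the same pin tip (≈248). The nut has climbed about 4 mm. I'll do one more turn to make sure it is at the stop.

Request:
arm_command:
  commands:
    - {"tx": 0,"ty": 0,"tz": 0.05,"twist": 0}
    - {"tx": 0,"ty": 0,"tz": 0.1,"twist": 0}
    - {"tx": 0,"ty": 0,"tz": 0.14,"twist": 0}
    - {"tx": 0,"ty": 0,"tz": 0.16,"twist": 0}
    - {"tx": 0,"ty": 0,"tz": 0.16,"twist": 0}
    - {"tx": 0,"ty": 0,"tz": 0.16,"twist": 0}
    - {"tx": 0,"ty": 0,"tz": 0.16,"twist": 0}
    - {"tx": 0,"ty": 0,"tz": 0.16,"twist": 0}

```text
t: 15.58
eef_pos: [0.545, 0.0124, 0.148]
ee_rot: [-3.141, -0.001, -0.552]
force: [0.1, 0.1, -0.1]
width: 0.0305
gripper_force: 0.0
```

Request:
arm_command:
  commands:
    - {"tx": 0,"ty": 0,"tz": 0,"twist": 0}
    - {"tx": 0,"ty": 0,"tz": 0,"twist": 0}
    - {"tx": 0,"ty": 0,"tz": 0,"twist": 0}
    - {"tx": 0,"ty": 0,"tz": 0,"twist": 0}
    - {"tx": 0,"ty": 0,"tz": -0.0002,"twist": -0.02}
    - {"tx": 0,"ty": 0,"tz": -0.0004,"twist": -0.04}
    - {"tx": 0,"ty": 0,"tz": -0.0006,"twist": -0.06}
    - {"tx": 0,"ty": 0,"tz": -0.0006,"twist": -0.06}
  claw: 0
  grip_force: 18

```text
t: 16.25
eef_pos: [0.5448, 0.0124, 0.1476]
ee_rot: [-3.141, -0.0, -0.361]
force: [0.2, 0.3, -0.0]
width: 0.0129
gripper_force: 18.0
```

```bash
python3 s.py
```

```text
t 16.25
eef_pos [0.5448 0.0124 0.1476]
ee_rot [-3.1413e+00 -3.0000e-04 -3.6090e-01]
force [ 0.2083  0.3439 -0.0428]
moment [0.1594 0.0435 0.0016]
width 0.0129
q [ 0.3825  0.2126 -0.386  -0.     -0.9719  0.8274]
F tool xy 0.07343547211388173 -0.39524697231408507
```

Request:
arm_command:
  commands:
    - {"tx": 0,"ty": 0,"tz": 0,"twist": -0.02}
    - {"tx": 0,"ty": 0,"tz": 0,"twist": -0.04}
    - {"tx": 0,"ty": 0,"tz": 0,"twist": -0.06}
    - {"tx": 0,"ty": 0,"tz": 0,"twist": -0.08}
    - {"tx": 0,"ty": 0,"tz": -0.0002,"twist": -0.1}
    - {"tx": 0,"ty": 0,"tz": -0.0004,"twist": -0.12}
    - {"tx": 0,"ty": 0,"tz": -0.0006,"twist": -0.14}
    - {"tx": 0,"ty": 0,"tz": -0.0006,"twist": -0.14}

```text
t: 16.92
eef_pos: [0.5446, 0.0124, 0.1476]
ee_rot: [-3.142, 0.0, 0.077]
force: [0.7, 0.6, -0.6]
width: 0.0132
gripper_force: 18.0
```

```bash
python3 s.py
```

```text
t 16.9167
eef_pos [0.5446 0.0124 0.1476]
ee_rot [-3.1415e+00  1.0000e-04  7.6800e-02]
force [ 0.6805  0.5913 -0.5521]
moment [0.108  0.0603 0.0013]
width 0.0132
q [ 3.8240e-01  2.1260e-01 -3.8610e-01 -1.0000e-04 -9.7230e-01  1.2652e+00]
F tool xy 0.7238801663889386 -0.5373364571324133
```

Request:
arm_command:
  commands:
    - {"tx": 0,"ty": 0,"tz": 0,"twist": -0.02}
    - {"tx": 0,"ty": 0,"tz": 0,"twist": -0.04}
    - {"tx": 0,"ty": 0,"tz": 0,"twist": -0.06}
    - {"tx": 0,"ty": 0,"tz": 0,"twist": -0.08}
    - {"tx": 0,"ty": 0,"tz": 0,"twist": -0.1}
    - {"tx": 0,"ty": 0,"tz": 0,"twist": -0.12}
    - {"tx": 0,"ty": 0,"tz": 0,"twist": -0.14}
    - {"tx": 0,"ty": 0,"tz": 0,"twist": -0.18}

```text
t: 17.58
eef_pos: [0.5444, 0.0121, 0.1475]
ee_rot: [-3.142, 0.001, 0.639]
force: [0.4, -0.7, -0.2]
width: 0.0131
gripper_force: 18.0
```

```bash
python3 s.py; python3 w.py; python3 - <<'E'
import cv2,glob
f=sorted(glob.glob("pics/w[0-9]*.png"),key=lambda n:float(n[6:-4]))[-1]
cv2.imwrite("pics/m.png",cv2.resize(cv2.imread(f)[200:310,230:330],(600,600),interpolation=cv2.INTER_NEAREST))
E
```

```text
t 17.5833
eef_pos [0.5444 0.0121 0.1475]
ee_rot [-3.1416e+00  6.0000e-04  6.3900e-01]
force [ 0.3527 -0.7055 -0.243 ]
moment [-0.5807 -0.0468 -0.1226]
width 0.0131
q [ 3.8220e-01  2.1250e-01 -3.8630e-01  2.0000e-04 -9.7250e-01  1.8275e+00]
F tool xy -0.13766540337331987 0.7766232269248659
17.58 [0.5444 0.0121 0.1475] [-3.142e+00  1.000e-03  6.390e-01] [ 0.38  0.21 -0.39  0.   -0.97  1.83]
cam [[0.596, -0.763, -0.249, 0.613], [-0.803, -0.567, -0.184, 0.062], [-0.001, 0.31, -0.951, 0.305], [0.0, 0.0, 0.0, 1.0]]
nut_mid [280.7 282.4] 0.88 at z: [0.5435 0.0096]
spindle [279.8 284.5] 0.65 at z: [0.5461 0.0121]
pot [248.1 191.4] 0.74 at z: [0.531  0.0384]
nut_mid [0.5457 0.0126 0.1603] [0.0007 0.001  0.0011 0.0012 0.0006 0.0014]
spindle [0.5453 0.0132 0.1637] [0.0019 0.0018 0.0028 0.0008 0.0012 0.0008 0.0014]
```

View pics/m.png

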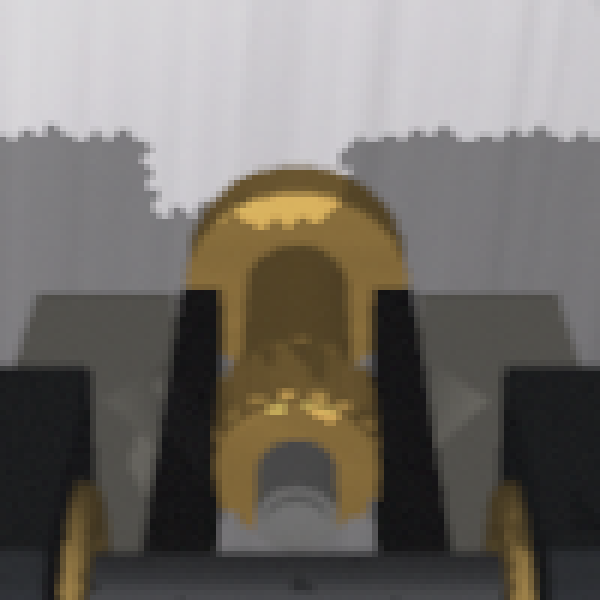

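Torque rises to −0.12 N m with no further climb, so the nut is at its stop. The view shows it held squarely at about (300,460) in the crop. Next I release, rise, and shut the fingers over the pin.

Request:
arm_command:
  commands:
    - {"tx": 0,"ty": 0,"tz": 0,"twist": 0}
    - {"tx": 0,"ty": 0,"tz": 0,"twist": 0}
    - {"tx": 0,"ty": 0,"tz": 0,"twist": 0}
    - {"tx": 0,"ty": 0,"tz": 0,"twist": 0}
    - {"tx": 0,"ty": 0,"tz": -0.05,"twist": 0}
    - {"tx": 0,"ty": 0,"tz": -0.1,"twist": 0}
    - {"tx": 0,"ty": 0,"tz": -0.14,"twist": 0}
    - {"tx": 0.001,"ty": 0,"tz": -0.158,"twist": 0}
  claw: 0.35

```text
t: 18.45
eef_pos: [0.5456, 0.0127, 0.1888]
ee_rot: [3.141, -0.002, 0.641]
force: [0.2, -0.4, -0.1]
width: 0.0308
gripper_force: 0.0
```

Request:
arm_command:
  commands:
    - {"tx": 0,"ty": 0,"tz": 0,"twist": 0}
    - {"tx": 0,"ty": 0,"tz": 0,"twist": 0}
    - {"tx": 0,"ty": 0,"tz": 0,"twist": 0}
    - {"tx": 0,"ty": 0,"tz": 0,"twist": 0}
    - {"tx": 0,"ty": 0,"tz": 0,"twist": 0}
    - {"tx": 0,"ty": 0,"tz": 0,"twist": 0}
    - {"tx": 0,"ty": 0,"tz": 0,"twist": 0}
    - {"tx": 0,"ty": 0,"tz": 0,"twist": 0}
  claw: 0
  grip_force: 20

```text
t: 19.12
eef_pos: [0.5448, 0.0124, 0.187]
ee_rot: [-3.142, 0.0, 0.641]
force: [0.3, 1.1, 0.6]
width: 0.0005
gripper_force: 0.0
```

```bash
python3 s.py
```

```text
t 19.1167
eef_pos [0.5448 0.0124 0.187 ]
ee_rot [-3.1415e+00  3.0000e-04  6.4090e-01]
force [0.3022 1.0939 0.6304]
moment [-0.1461  0.0514 -0.0046]
width 0.0005
q [ 0.3825  0.1761 -0.3332  0.     -1.0617  1.8292]
F tool xy 0.8962724017205648 -0.6961954497746514
```

Request:
arm_command:
  commands:
    - {"tx": 0,"ty": 0,"tz": 0.016,"twist": 0}
    - {"tx": 0,"ty": 0,"tz": 0.026,"twist": 0}
    - {"tx": 0,"ty": 0,"tz": 0.033,"twist": 0}
    - {"tx": 0,"ty": 0,"tz": 0.038,"twist": 0}
    - {"tx": 0,"ty": 0,"tz": 0.04,"twist": 0}
    - {"tx": 0,"ty": 0,"tz": 0.041,"twist": 0}
    - {"tx": 0,"ty": 0,"tz": 0.042,"twist": 0}
    - {"tx": 0,"ty": 0,"tz": 0.042,"twist": 0}

```text
t: 19.78
eef_pos: [0.5449, 0.0125, 0.1767]
ee_rot: [3.142, -0.0, 0.641]
force: [0.2, -0.4, -0.6]
width: 0.0005
gripper_force: 0.0
```

Request:
arm_command:
  commands:
    - {"tx": 0,"ty": 0,"tz": 0.001,"twist": 0}
    - {"tx": 0,"ty": 0,"tz": 0.002,"twist": 0}
    - {"tx": 0,"ty": 0,"tz": 0.003,"twist": 0}
    - {"tx": 0,"ty": 0,"tz": 0.004,"twist": 0}
    - {"tx": 0,"ty": 0,"tz": 0.005,"twist": 0}
    - {"tx": 0,"ty": 0,"tz": 0.006,"twist": 0}
    - {"tx": 0,"ty": 0,"tz": 0.006,"twist": 0}
    - {"tx": 0,"ty": 0,"tz": 0.006,"twist": 0}

```text
t: 20.45
eef_pos: [0.5448, 0.0125, 0.1752]
ee_rot: [3.142, 0.0, 0.641]
force: [-0.5, 0.3, 0.9]
width: 0.0003
gripper_force: 0.1
```

Request:
arm_command:
  commands:
    - {"tx": 0,"ty": 0,"tz": 0.001,"twist": 0}
    - {"tx": 0,"ty": 0,"tz": 0.002,"twist": 0}
    - {"tx": 0,"ty": 0,"tz": 0.003,"twist": 0}
    - {"tx": 0,"ty": 0,"tz": 0.004,"twist": 0}
    - {"tx": 0,"ty": 0,"tz": 0.004,"twist": 0}
    - {"tx": 0,"ty": 0,"tz": 0.004,"twist": 0}
    - {"tx": 0,"ty": 0,"tz": 0.004,"twist": 0}
    - {"tx": 0,"ty": 0,"tz": 0.004,"twist": 0}

```text
t: 21.12
eef_pos: [0.5449, 0.0125, 0.1742]
ee_rot: [3.142, -0.0, 0.641]
force: [0.1, 0.6, 2.3]
width: 0.0003
gripper_force: 1.2
```

Request:
arm_command:
  commands:
    - {"tx": 0,"ty": 0,"tz": 0.001,"twist": 0}
    - {"tx": 0,"ty": 0,"tz": 0.002,"twist": 0}
    - {"tx": 0,"ty": 0,"tz": 0.003,"twist": 0}
    - {"tx": 0,"ty": 0,"tz": 0.004,"twist": 0}
    - {"tx": 0,"ty": 0,"tz": 0.004,"twist": 0}
    - {"tx": 0,"ty": 0,"tz": 0.004,"twist": 0}
    - {"tx": 0,"ty": 0,"tz": 0.004,"twist": 0}
    - {"tx": 0,"ty": 0,"tz": 0.004,"twist": 0}

```text
t: 21.78
eef_pos: [0.5449, 0.0125, 0.1732]
ee_rot: [3.142, -0.0, 0.641]
force: [-0.2, -0.7, 3.6]
width: 0.0005
gripper_force: 1.8
```

Request:
arm_command:
  commands:
    - {"tx": 0,"ty": 0,"tz": 0.001,"twist": 0}
    - {"tx": 0,"ty": 0,"tz": 0.002,"twist": 0}
    - {"tx": 0,"ty": 0,"tz": 0.003,"twist": 0}
    - {"tx": 0,"ty": 0,"tz": 0.004,"twist": 0}
    - {"tx": 0,"ty": 0,"tz": 0.005,"twist": 0}
    - {"tx": 0,"ty": 0,"tz": 0.006,"twist": 0}
    - {"tx": 0,"ty": 0,"tz": 0.006,"twist": 0}
    - {"tx": 0,"ty": 0,"tz": 0.006,"twist": 0}

```text
t: 22.45
eef_pos: [0.5449, 0.0125, 0.1719]
ee_rot: [3.141, -0.0, 0.641]
force: [-1.0, 0.1, 4.8]
width: 0.0004
gripper_force: 2.8
```

Request:
arm_command:
  commands:
    - {"tx": 0,"ty": 0,"tz": 0.001,"twist": 0}
    - {"tx": 0,"ty": 0,"tz": 0.002,"twist": 0}
    - {"tx": 0,"ty": 0,"tz": 0.002,"twist": 0}
    - {"tx": 0,"ty": 0,"tz": 0.002,"twist": 0}
    - {"tx": 0,"ty": 0,"tz": 0.002,"twist": 0}
    - {"tx": 0,"ty": 0,"tz": 0.002,"twist": 0}
    - {"tx": 0,"ty": 0,"tz": 0.002,"twist": 0}
    - {"tx": 0,"ty": 0,"tz": 0.002,"twist": 0}

```text
t: 23.12
eef_pos: [0.545, 0.0124, 0.1717]
ee_rot: [3.141, -0.0, 0.641]
force: [-1.7, 0.1, 7.8]
width: 0.0005
gripper_force: 4.0
```

Request:
arm_command:
  commands:
    - {"tx": 0,"ty": 0,"tz": 0.001,"twist": 0}
    - {"tx": 0,"ty": 0,"tz": 0.002,"twist": 0}
    - {"tx": 0,"ty": 0,"tz": 0.002,"twist": 0}
    - {"tx": 0,"ty": 0,"tz": 0.002,"twist": 0}
    - {"tx": 0,"ty": 0,"tz": 0.002,"twist": 0}
    - {"tx": 0,"ty": 0,"tz": 0.002,"twist": 0}
    - {"tx": 0,"ty": 0,"tz": 0.002,"twist": 0}
    - {"tx": 0,"ty": 0,"tz": 0.002,"twist": 0}

```text
t: 23.78
eef_pos: [0.5451, 0.0125, 0.1715]
ee_rot: [3.141, -0.001, 0.641]
force: [-2.7, 1.1, 10.4]
width: 0.0004
gripper_force: 5.2
```

Request:
arm_command:
  commands:
    - {"tx": 0,"ty": 0,"tz": 0,"twist": 0}
    - {"tx": 0,"ty": 0,"tz": 0,"twist": 0}
    - {"tx": 0,"ty": 0,"tz": 0,"twist": 0}
    - {"tx": 0,"ty": 0,"tz": 0,"twist": 0}
    - {"tx": 0,"ty": 0,"tz": 0,"twist": 0}
    - {"tx": 0,"ty": 0,"tz": 0,"twist": 0}
    - {"tx": 0,"ty": 0,"tz": 0,"twist": 0}
    - {"tx": 0,"ty": 0,"tz": 0,"twist": 0}

```text
t: 24.45
eef_pos: [0.5451, 0.0124, 0.1715]
ee_rot: [3.141, -0.001, 0.641]
force: [-3.5, 0.5, 10.9]
width: 0.0002
gripper_force: 5.2
```

Request:
arm_command:
  commands:
    - {"tx": 0,"ty": 0,"tz": 0,"twist": 0}
    - {"tx": 0,"ty": 0,"tz": 0,"twist": 0}
    - {"tx": 0,"ty": 0,"tz": 0,"twist": 0}
    - {"tx": 0,"ty": 0,"tz": 0,"twist": 0}
    - {"tx": 0,"ty": 0,"tz": 0,"twist": 0}
    - {"tx": 0,"ty": 0,"tz": 0,"twist": 0}
    - {"tx": 0,"ty": 0,"tz": 0,"twist": 0}
    - {"tx": 0,"ty": 0,"tz": 0,"twist": 0}

```text
t: 25.12
eef_pos: [0.5451, 0.0124, 0.1715]
ee_rot: [3.141, -0.001, 0.641]
force: [-2.5, -0.1, 10.2]
width: 0.0007
gripper_force: 5.2
```

Request:
arm_command:
  commands:
    - {"tx": 0,"ty": 0,"tz": 0,"twist": 0}
    - {"tx": 0,"ty": 0,"tz": 0,"twist": 0}
    - {"tx": 0,"ty": 0,"tz": 0,"twist": 0}
    - {"tx": 0,"ty": 0,"tz": 0,"twist": 0}
    - {"tx": 0,"ty": 0,"tz": 0,"twist": 0}
    - {"tx": 0,"ty": 0,"tz": 0,"twist": 0}
    - {"tx": 0,"ty": 0,"tz": 0,"twist": 0}
    - {"tx": 0,"ty": 0,"tz": 0,"twist": 0}

```text
t: 25.78
eef_pos: [0.5451, 0.0124, 0.1715]
ee_rot: [3.141, -0.001, 0.641]
force: [-3.3, 0.1, 10.3]
width: 0.0003
gripper_force: 5.2
```

Request:
arm_command:
  commands:
    - {"tx": 0,"ty": 0,"tz": 0,"twist": 0}
    - {"tx": 0,"ty": 0,"tz": 0,"twist": 0}
    - {"tx": 0,"ty": 0,"tz": 0,"twist": 0}
    - {"tx": 0,"ty": 0,"tz": 0,"twist": 0}
    - {"tx": 0,"ty": 0,"tz": 0,"twist": 0}
    - {"tx": 0,"ty": 0,"tz": 0,"twist": 0}
    - {"tx": 0,"ty": 0,"tz": 0,"twist": 0}
    - {"tx": 0,"ty": 0,"tz": 0,"twist": 0}

```text
t: 26.45
eef_pos: [0.5451, 0.0125, 0.1715]
ee_rot: [3.141, -0.001, 0.641]
force: [-3.9, 1.1, 10.5]
width: 0.0006
gripper_force: 5.2
```

Request:
arm_command:
  commands:
    - {"tx": 0,"ty": 0,"tz": -0.003,"twist": 0}
    - {"tx": 0,"ty": 0,"tz": -0.008,"twist": 0}
    - {"tx": 0,"ty": 0,"tz": -0.02,"twist": 0}
    - {"tx": 0,"ty": 0,"tz": -0.05,"twist": 0}
    - {"tx": 0,"ty": 0,"tz": -0.1,"twist": 0}
    - {"tx": 0,"ty": 0,"tz": -0.15,"twist": 0}
    - {"tx": 0,"ty": 0,"tz": -0.2,"twist": 0}
    - {"tx": 0,"ty": 0,"tz": -0.2,"twist": 0}

```text
t: 27.12
eef_pos: [0.546, 0.0127, 0.2232]
ee_rot: [3.14, -0.003, 0.641]
force: [1.2, -0.4, 0.7]
width: 0.0006
gripper_force: 0.0
```

```bash
python3 w.py; python3 - <<'E'
import cv2
from h import *
f=sorted(__import__("glob").glob("pics/w[0-9]*.png"),key=lambda n:float(n[6:-4]))[-1]
cv2.imwrite("pics/z.png",cv2.resize(cv2.imread(f)[160:260,230:330],(600,600),interpolation=cv2.INTER_NEAREST))
E
```

```text
27.12 [0.546  0.0127 0.2232] [ 3.14e+00 -3.00e-03  6.41e-01] [ 0.38  0.15 -0.28  0.   -1.14  1.83]
cam [[0.598, -0.763, -0.245, 0.614], [-0.802, -0.569, -0.184, 0.063], [0.001, 0.307, -0.952, 0.381], [0.0, 0.0, 0.0, 1.0]]
nut_mid [278.9 230.5] 0.64 at z: [0.5437 0.0103]
pot [254.5 176.5] 0.58 at z: [0.5323 0.0376]
nut_mid [0.5455 0.0125 0.1606] [0.0007 0.0012 0.0011 0.0015 0.0006 0.0012 0.0011]
spindle [0.5453 0.0132 0.1637] [0.0019 0.0018 0.0028 0.0008 0.0012 0.0008 0.0014]
```

View pics/z.png

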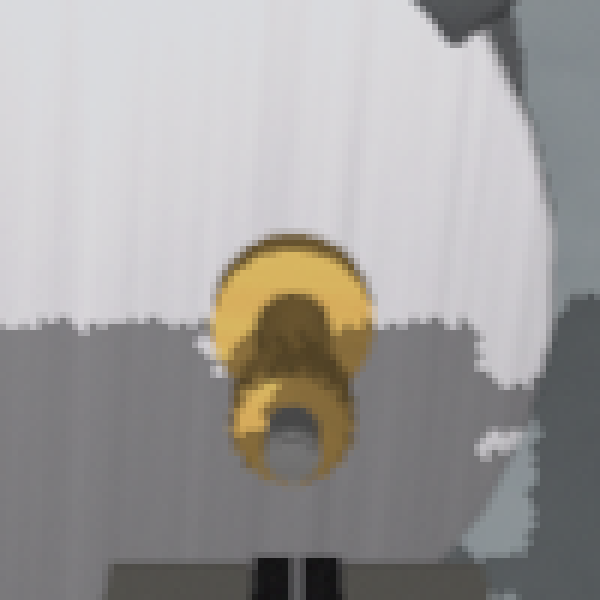

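The picture shows the nut still high and the pin back up (crop about 292,440), with the hand well clear. Handing in.

```bash
python3 -c "
from station import job_done
print(job_done())"
```

```text
the job is handed in; nothing more can be done
None
```

I unscrewed the nut to its stop, held the pin fully home at about 10.5 N for over 2.6 s, let it spring back, left the nut up with the hand clear, and handed the job in at about 27 s; no verdict was shown.

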